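# Thread a lamp carrier round a bent boom

## Task

Fit the orange lamp carrier on the bent steel rod: thread it over the raised free end, slide it along the rod round the bend, and leave it flush against the brass stop collar, hanging shoe down and let go. Ease it along by hand all the way without forcing it or letting it shoot down the rod, and leave the loose things around (tape roll, spanner, oil bottle, wooden block) where they are.

Things in the scene. Friction and masses are not known exactly. Their poses are not given: they have to be found in the camera images.
- carrier: loose lamp carrier, about 0.25 kg, 75 mm tall, at first standing on its shoe. Origin: centre of underside; z up to the head, y along the bore. Dark steel shoe 50 x 50 x 10 mm; stem 26 x 26 mm; orange head 40 mm across x (two flat faces to grip) x 34 mm along y, z 35 to 75 mm. Both ends are alike: either may go first
- bore (a point): centre of the head's round through bore (17 mm diameter, along the carrier's y, mouths chamfered 1.5 mm), 55 mm above the carrier's origin; axes as the carrier's. Play on the 14 mm rod: 1.5 mm all round on the straight legs, about half of that in the bend, where the carrier must turn with the rod
- boom: fixed stand with a bent round steel rod, 14 mm diameter. Origin: on the bench, base centre; z up, y along the rod's level leg, away from the pillar. Base 110 (x) x 130 (y) x 12 mm; pillar head 142 mm high, thumb screw out to x +40 mm. Rod axis in the plane x = 0: level leg at z 120 mm, 75 degree upward bend of 90 mm axis radius, straight steep leg to the free end
- seat (a point): centre of the outer face of the brass stop collar (30 mm diameter, on the level leg), at boom (0, 37, 120) mm; axes as the boom's. The head's end face comes to rest against this face, so that the bore centre then lies 17 mm from here along +y
- bend_start (a point): rod axis where the level leg ends and the bend begins, boom (0, 125, 120) mm; the bend's centre lies 90 mm above this point
- bend_mid (a point): rod axis half way round the bend, boom (0, 179.8, 138.6) mm, where the rod climbs at 37.5 degrees. A carrier let go on a slope like this or steeper may slide down, shoe swinging under, to near bend_start; about there and on the level leg it stays, hanging shoe down, and can be taken anew
- bend_end (a point): rod axis where the bend ends and the straight raised leg begins, climbing at 75 degrees (towards +y and +z), boom (0, 211.9, 186.7) mm
- leg_mid (a point): rod axis in the middle of the raised leg, boom (0, 220.3, 218.1) mm
- rod_tip (a point): outermost point of the rod's rounded free end, 72 mm beyond bend_end, boom (0, 230.5, 256.2) mm
- tape_roll: bystander: loose roll of masking tape lying flat, 102 mm across, 25 mm high
- spanner: bystander: loose spanner lying flat, 149 mm long
- oil_bottle: bystander: loose yellow oil bottle with a red tip, standing, 46 mm across, 145 mm tall
- wood_block: bystander: loose dark wooden block, 62 x 125 x 36 mm
Things that resemble listed ones, but are neither listed nor needed, are in the scene too. There is more than one size of the carrier; the job needs the larger.

How it is judged:
By the outcome, as a careful person would: the job done as asked, in the order asked, and still so for the second after the job is handed in, with the robot touching nothing.
It also fails if it takes over 70 s, if anything falls off the work surface, if the arm or the gripper's body presses on something with over 40 N, if the wrist force passes 120 N, or if a joint passes its speed limit or range.

## Robot

A 6-joint arm with a two-finger parallel gripper is mounted at the origin on a cart in front of the work surface, level with it; the furniture and walls round the work are solid. World frame = base frame: x ahead of the robot, y to its left, z up, the work surface at z = 0. Lengths are in mm, angles in rad, forces in N, time in s.
With the tool pointing down it reaches from about 425 to 950 mm from the base axis. Payload 3.5 kg.
Tool frame: the origin (TCP) lies between the finger pads; the fingertips stand r.tip_extent ahead of it and the grasp point (between the pads) lies 5 mm behind it (r.tip_extent is the distance from the TCP to the fingertips, in mm); z points along the fingers, y is the line along which they close (so a half turn about z gives the same grasp; the last joint's range is limited). The gripper opens to 85 mm and grips with 20 to 120 N. Pads are 22 mm wide; open, the fingers measure 114 mm over their backs; the gripper's body (76 mm by 85 mm) begins 54 mm behind the grasp point. The pads swing forward as they close: fully open they stand 13 mm farther back than shut.
Start: joints at [0.971, 0.286, 1.577, -0, 1.279, -0.15], TCP at [293.443, 607.863, 245.325] pointing down, gripper open.
Joint ranges: [-2.77, 2.77], [-0.9, 2.22], [0.21, 2.48], [-1.53, 4.67], [0.24, 2.81], [-2.84, 2.84]. Speed limits (rad/s): [2.79, 2.79, 3.14, 3.14, 3.14, 3.14].

## Interface

Orientations are given as a unit quaternion [w, x, y, z].
In Python, from workcell import r gives the robot as it stands. Calls block until the motion is done:
- r.reach(position, orientation): joint-space move of the TCP to a pose.
- r.move_l(position, attitude=None, velocity=150): straight line of the TCP; attitude=None keeps the orientation; velocity is the mean speed in mm/s.
- r.movej(angles): joint-space move.
- r.grip(opening, grasp_force=None): opening from 0.0 (shut) to 1.0 (fully open); grasp_force is the grip in N (None keeps the last); returns when the fingers have stopped.
- r.sleep(seconds).
- r.inverse_kinematics(position, orientation): joint angles nearest the present ones, or None.
- r.get_state(): the state.
- r.capture(name): name is "scene" or "top" or "wrist"; returns a dict with "img" (400x640x3 uint8, red, green, blue), "range_z" (400x640 float32, mm along the optical axis (not along the pixel's ray), 0 where there is no reading), "K" (3x3 intrinsics, pixels), "R" (3x3) and "t" (3): a world point X has camera coordinates R X + t. Camera axes: x right, y down, z forward; pixel columns grow to the right and rows downward; lengths in mm; the calibration is good to about 2 mm. A picture is of the moment at which its call begins.
A pose or a line that the arm cannot do raises r.IKError and nothing moves.
- r.finish_job(): hands the job in; it is judged then, once.
The state is a dict: "t": time; "q": joint angles; "joint_velocities": joint speeds; "joint_torque": joint torques, N m; "ee_pos": TCP position; "ee_rot": TCP orientation; "contact_force": force on the tool from outside, world axes, zero at the start; "wrist_torque": the same for the moment, N m; "grip_width": opening from 0.0 (shut) to 1.0 (fully open); "gripper_force": force on a finger pad.
Only numpy, scipy, OpenCV 4.12 (cv2) and the standard library are available. Lean on these libraries where they do the work, as an engineer would, in place of code of your own. Each camera call takes 0.05 s, during which the arm holds its last target. There are 200 camera calls.

## Working session

There is one attempt and no reset: what is moved stays moved. The work goes in short steps, each a Python script; the robot and the scene stay as the last script left them, time stands still between calls to the robot, and variables do not carry over. Pictures are saved under pics/ and viewed, at most 10 in all, crops included, and the job is handed in when it is done.

```bash
ls; mkdir -p pics
python3 - <<'E'
from workcell import r
import cv2,numpy as np,pickle
print(r.tip_extent)
D={n:r.capture(n) for n in("scene","top","wrist")}
pickle.dump(D,open('d0.pkl','wb'))
for n in D: 
    cv2.imwrite(f'pics/{n}0.png',D[n]['img'][:,:,::-1]); print(n,D[n]['K'].tolist(),D[n]['R'].round(3).tolist(),D[n]['t'])
s=r.get_state();print(s['t'],s['ee_rot'],s['grip_width'])
E
```

```text
pics
14.0
scene [[426.3992924644006, 0.0, 324.4000772427878], [0.0, 426.3992924644006, 200.41045713057838], [0.0, 0.0, 1.0]] [[0.744, -0.668, 0.003], [-0.455, -0.51, -0.73], [0.489, 0.542, -0.684]] [-410.89721605  379.06598226 1114.58459545]
top [[519.9158343928302, 0.0, 319.65138611103583], [0.0, 519.9158343928302, 202.73586817591942], [0.0, 0.0, 1.0]] [[-0.001, -1.0, 0.004], [-0.996, 0.001, -0.086], [0.086, -0.004, -0.996]] [  12.36267374  584.65675835 1660.10433061]
wrist [[278.03224536263536, 0.0, 317.7156576737293], [0.0, 278.03224536263536, 196.64159774835318], [0.0, 0.0, 1.0]] [[0.435, 0.901, -0.002], [0.869, -0.419, 0.263], [0.236, -0.117, -0.965]] [-673.39538208  -33.20648035  378.85597266]
0.15 [-3.49638935e-04  2.23012788e-01  9.74815070e-01 -8.67848034e-04] 0.996839920421352
```

View pics/scene0.png

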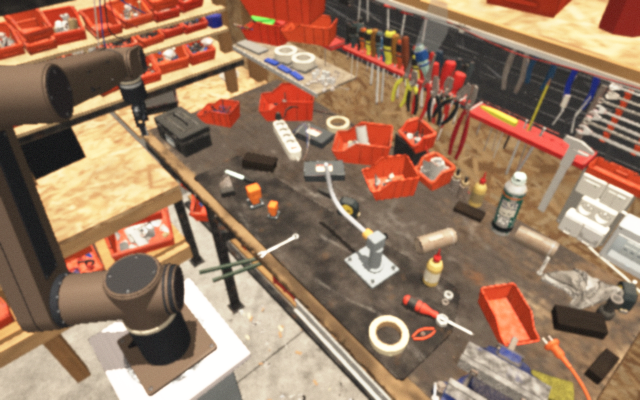

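View pics/top0.png

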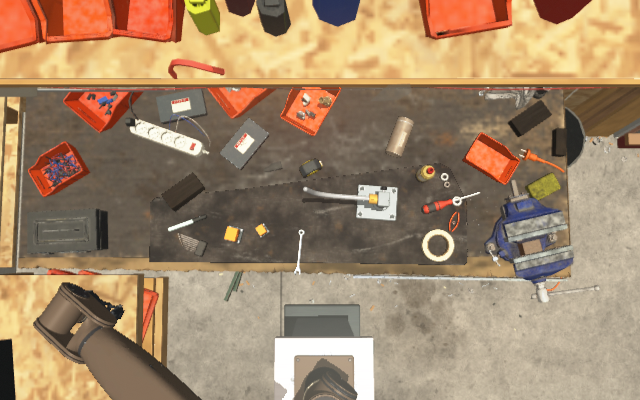

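The scene shows two orange carriers: one at scene (254,193) / top (233,235), one at scene (273,208) / top (262,230). The first looks larger. The boom base is at top (376,202), with the rod running left (world +y) to its tip near (305,190). I'll confirm which carrier is larger in an enlarged crop and measure both.

```bash
cat > h.py <<'E'
import numpy as np,cv2
def unproj(c,u,v,d):
    K=c['K'];p=np.array([(u-K[0,2])/K[0,0]*d,(v-K[1,2])/K[1,1]*d,d])
    return c['R'].T@(p-c['t'])
def cloud(c):
    v,u=np.mgrid[:400,:640];d=c['range_z'];K=c['K']
    P=np.stack([(u-K[0,2])/K[0,0]*d,(v-K[1,2])/K[1,1]*d,d],-1)
    W=(P-c['t'])@c['R'];W[d<=0]=np.nan
    return W
def plane(c,u,v,z):
    K=c['K'];ray=c['R'].T@np.array([(u-K[0,2])/K[0,0],(v-K[1,2])/K[1,1],1]);o=-c['R'].T@c['t']
    return o+ray*(z-o[2])/ray[2]
E
python3 - <<'E'
import pickle,cv2,numpy as np
from h import *
D=pickle.load(open('d0.pkl','rb'))
a=cv2.resize(D['scene']['img'][165:230,215:300],None,fx=4.7,fy=4.7,interpolation=cv2.INTER_CUBIC)
b=cv2.resize(D['top']['img'][170:250,210:400],(800,337),interpolation=cv2.INTER_CUBIC)
o=np.zeros((305+337-50,800,3),np.uint8);o[:a.shape[0]-50,:a.shape[1]]=a[25:-25];o[-337:]=b
cv2.imwrite('pics/crop1.png',o[:,:,::-1])
for n in('scene','top'):
    c=D[n];W=cloud(c);h=cv2.cvtColor(c['img'],cv2.COLOR_RGB2HSV)
    m=((h[...,0]>8)&(h[...,0]<24)&(h[...,1]>170)&(h[...,2]>120)).astype(np.uint8)
    k,l,st,ce=cv2.connectedComponentsWithStats(m)
    for i in range(1,k):
        if st[i,4]>25:
            p=W[l==i];p=p[np.isfinite(p[:,2])]
            t=p[p[:,2]>np.percentile(p[:,2],60)]
            print(n,ce[i].round(),st[i,4],np.median(p,0).round(),p.min(0).round(),p.max(0).round(),t.mean(0).round())
# boom points: region above table
W=cloud(D['top'])
for lo,hi in((5,20),(100,128),(128,150),(150,290)):
    m=(W[...,2]>lo)&(W[...,2]<hi)&(W[...,0]>480)&(W[...,0]<700)&(W[...,1]<120)&(W[...,1]>-320)
    m[:,:295]=0;m[:,410:]=0
    p=W[m]
    if len(p): print(lo,len(p),p.mean(0).round(),cv2.minAreaRect(p[:,:2].astype(np.float32)))
E
```

```text
scene [265.  18.] 36 [897. 751. 430.] [864. 684. 297.] [1083.  934.  435.] [885. 737. 433.]
scene [394.  49.] 92 [1062.  213.  422.] [1053.  198.  355.] [1104.  249.  464.] [1060.  212.  452.]
scene [369.  52.] 40 [1073.  337.  364.] [1067.  312.  349.] [1104.  379.  391.] [1073.  332.  374.]
scene [489. 112.] 37 [1055. -181.  353.] [1049. -221.  344.] [1073. -146.  360.] [1055. -168.  357.]
scene [511. 123.] 26 [1055. -261.  350.] [1050. -271.  344.] [1077. -226.  359.] [1055. -257.  354.]
scene [254. 194.] 182 [479. 278.  51.] [458. 264.  -3.] [549. 396.  80.] [478. 282.  70.]
scene [273. 208.] 84 [491. 193.  41.] [478. 179.  -7.] [548. 267.  57.] [495. 193.  50.]
scene [348. 209.] 31 [685.  28.  35.] [676.  18.  18.] [691.  41.  48.] [681.  33.  42.]
scene [566. 364.] 163 [ 723. -704.   14.] [ 690. -798.  -13.] [ 755. -663.   30.] [ 733. -678.   22.]
top [75.  2.] 28 [920. 493. 723.] [912. 483. 720.] [924. 498. 726.] [919. 489. 725.]
top [95. 16.] 165 [890. 452. 726.] [878. 426. 721.] [905. 479. 732.] [888. 443. 728.]
top [44. 31.] 26 [840. 525. 769.] [830. 522. 767.] [857. 527. 7
[... 988 characters left out ...]
]
top [539. 159.] 161 [ 729. -697.   16.] [ 693. -801.  -16.] [ 761. -658.   37.] [ 739. -680.   25.]
top [236. 235.] 26 [480. 276.  57.] [464. 271.  34.] [496. 280.  80.] [479. 275.  73.]
5 1600 [ 581. -131.   10.] ((589.7830810546875, -95.15597534179688), (375.6375427246094, 218.7207489013672), 89.88096618652344)
100 163 [ 595. -106.  124.] ((587.054443359375, -108.7245101928711), (60.92562484741211, 185.66033935546875), 7.568640232086182)
128 350 [ 592. -135.  138.] ((606.3473510742188, -88.68022155761719), (220.14097595214844, 60.88815689086914), 83.62223815917969)
150 90 [603.  30. 204.] ((596.7406616210938, -66.2515640258789), (251.94403076171875, 24.496273040771484), 83.3169937133789)
```

View pics/crop1.png

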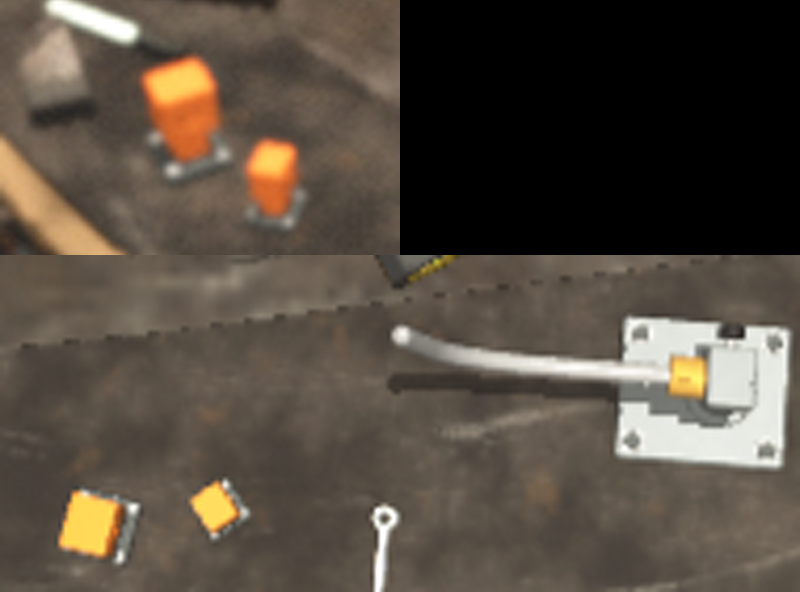

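The crop confirms it. The left carrier, scene (254,193) / top (236,235), has its top at about 75 mm and the bigger head, so it is the one needed. The other tops out at about 50 mm. Next I'll get a rough boom pose and check kinematics along the whole path.

```bash
cat >> h.py <<'E'
from scipy.spatial.transform import Rotation as Rot
def quat(M): return Rot.from_matrix(M).as_quat()[[3,0,1,2]]
def mat(q): return Rot.from_quat(np.array(q)[[1,2,3,0]]).as_matrix()
def rodpt(s):
    """boom-frame axis point and climb angle; s = arc length from seat face"""
    L=88.;B=90*np.radians(75)
    if s<L: return np.array([0,37+s,120.]),0.
    if s<L+B:
        a=(s-L)/90; return np.array([0,125+90*np.sin(a),210-90*np.cos(a)]),a
    a=np.radians(75);d=s-L-B
    return np.array([0,125+90*np.sin(a)+d*np.cos(a),210-90*np.cos(a)+d*np.sin(a)]),a
STIP=88+90*np.radians(75)+72
def tool_boom(s,al,g=0.,flip=False):
    """TCP pos and tool matrix in boom frame, bore at s; tool tilted al about boom x from carrier -z; grasp depth offset g"""
    p,a=rodpt(s);C=Rot.from_euler('x',a+al).as_matrix()
    T=C@np.diag([1,-1,-1.])@Rot.from_euler('z',90 if not flip else -90,degrees=True).as_matrix()
    return p+T[:,2]*(5+g),T
E
python3 - <<'E'
from workcell import r
import pickle
from h import *
D=pickle.load(open('d0.pkl','rb'));c=D['top']
f=lambda u,v,z:plane(c,u/4.2105+210,(v-255)/4.2125+170,z)
cs=[f(627,318,12),f(790,328,12),f(782,467,12),f(617,455,12)]
b=np.mean(cs,0);print([x.round() for x in cs],b)
e=(cs[0]+cs[3]-cs[1]-cs[2]);print('yaw base',np.degrees(np.arctan2(-e[0],e[1])))
t=f(402,335,250);print('tip',t, np.degrees(np.arctan2(-(t-b)[0],(t-b)[1])))
yaw=np.arctan2(-(t-b)[0],(t-b)[1]);B=Rot.from_euler('z',yaw).as_matrix();b[2]=0
print('bedge',np.linalg.norm(cs[0]-cs[1]),np.linalg.norm(cs[0]-cs[3]),'tipdist',np.linalg.norm((t-b)[:2]))
w=D['wrist'];s=r.get_state();R=mat(s['ee_rot']);cam=-w['R'].T@w['t']
print('cam in tool',R.T@(cam-s['ee_pos']),'\n',(R.T@w['R'].T).round(3))
for flip in(0,1):
  for al in(-60,-45,-30,-15,0,15,30,45):
    o=[]
    for s_ in list(np.linspace(17,STIP+60,12)):
        p,T=tool_boom(s_,np.radians(al),0,flip)
        q=r.inverse_kinematics((B@p+b).tolist(),quat(B@T).tolist())
        o.append('.' if q is None else 'X')
    # pick: carrier at (480,278), boom-y parallel to carrier y
    print(flip,al,''.join(o))
E
```

```text
[array([ 644., -117.,   12.]), array([ 636., -244.,   12.]), array([ 528., -236.,   12.]), array([ 537., -109.,   12.])] [ 586.43961316 -176.44787546   12.        ]
yaw base -3.9084348968845455
tip [604.20896607  52.31887896 250.        ] -4.441505403627999
bedge 127.06097869818426 107.03548168844048 tipdist 229.4558298003384
cam in tool [  67.87921562   -0.49414337 -128.37580758] 
 [[ 0.    -0.965 -0.264]
 [ 1.     0.    -0.   ]
 [ 0.001 -0.264  0.965]]
0 -60 XXXXX.......
0 -45 XXXX..XXXXX.
0 -30 ..X..XXXXXXX
0 -15 ....XXXXXXXX
0 0 ...XXXXXXXXX
0 15 XXXXXXXXXXXX
0 30 XXXXXXXXXXXX
0 45 XXXXXXXXXXXX
1 -60 XXXXXXXXXXXX
1 -45 XXXXXXXXXXXX
1 -30 XXXXXXXXXXXX
1 -15 XXXXXXXXXXXX
1 0 XXXXXXXXXXXX
1 15 XXXXXXXXXXXX
1 30 XXXXXXXXXXXX
1 45 XXXXXXXXXXXX
```

Run:
```python
from workcell import r
import pickle
from h import *
b=np.array([586.4,-176.4,0]);B=Rot.from_euler('z',-4.2,degrees=True).as_matrix()
T=np.diag([1,-1,-1.])@Rot.from_euler('z',-90,degrees=True).as_matrix()
D={}
r.reach((b+B@np.array([0,110,330.])).tolist(),quat(B@T).tolist()); r.sleep(.2)
D['rod']=r.capture('wrist')
r.reach([480,270,215],quat(T).tolist()); r.sleep(.2)
D['car']=r.capture('wrist'); print(r.get_state()['t'],r.get_state()['q'])
pickle.dump(D,open('d1.pkl','wb'))
cv2.imwrite('pics/w1.png',np.vstack([cv2.resize(D[k]['img'],(480,300),interpolation=cv2.INTER_AREA) for k in D])[:,:,::-1])
```

```text
4.6667 [ 3.26584629e-01  4.03919279e-02  1.91199983e+00 -6.36337038e-05
  1.18860314e+00  3.28100087e-01]
```

View pics/w1.png

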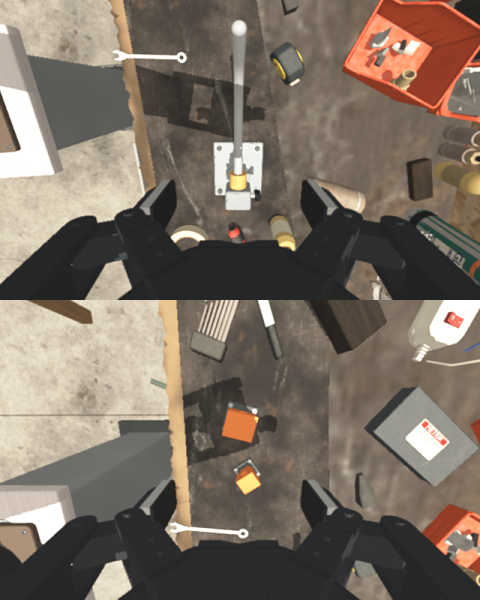

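Wrist view 1 shows the rod with its tip at about (318,37) full-res and the brass collar at (318,243). View 2 shows the large carrier at (320,167) and the small one at (330,240). I'll enlarge both and extract the geometry.

Run:
```python
import pickle
from h import *
D=pickle.load(open('d1.pkl','rb'))
a=cv2.resize(D['car']['img'][125:215,275:375],None,fx=5,fy=5,interpolation=cv2.INTER_CUBIC)
b=cv2.resize(D['rod']['img'][20:290,260:375],None,fx=2,fy=2,interpolation=cv2.INTER_CUBIC)
o=np.zeros((540,730+0,3),np.uint8);o[:450,:500]=a;o[:540,500:730]=b
cv2.imwrite('pics/c2.png',o[:,:,::-1])
c=D['car'];h=cv2.cvtColor(c['img'],cv2.COLOR_RGB2HSV)
m=((h[...,0]>5)&(h[...,0]<24)&(h[...,1]>170)&(h[...,2]>80)).astype(np.uint8)
k,l,st,ce=cv2.connectedComponentsWithStats(m)
W=cloud(c)
for i in range(1,k):
    if st[i,4]>200 and 270<ce[i][0]<380:
        ct=max(cv2.findContours((l==i).astype(np.uint8),0,1)[0],key=len)
        pp=np.array([plane(c,*p[0],75)[:2] for p in ct],np.float32)
        p=W[l==i];print(ce[i],st[i,4],cv2.minAreaRect(pp),np.nanmedian(p,0),np.nanpercentile(p[:,2],[5,95]))
# rod: per-row edges using depth
c=D['rod'];W=cloud(c)
for v in range(30,290,8):
    z=W[v,290:350,2];ok=np.where((z>95)&(z<300))[0]
    if len(ok): 
        u=290+ok.mean(); P=W[v,290:350][ok]; print(v,u,len(ok),np.median(P,0).round(1))
```

```text
[319.32070365 166.87753721] 1478 ((481.5818786621094, 292.4588623046875), (36.720096588134766, 39.624080657958984), 75.54611206054688) [480.97111695 292.3789088   74.84318214] [65.91342541 75.98850685]
[328.39915966 230.85714286] 238 ((493.84527587890625, 224.2658233642578), (22.517385482788086, 32.66399383544922), 85.92984771728516) [491.64469741 209.75775452  36.83175157] [16.11982273 50.90163949]
30 318.0 15 [602.4  57.3 254.7]
38 318.0 21 [602.   52.6 254.8]
46 318.0 19 [601.7  48.6 251.9]
54 318.0 19 [601.5  45.8 242.1]
62 318.0 17 [601.3  42.6 231.3]
70 318.0 17 [601.1  39.1 217.8]
78 318.0 15 [600.8  35.4 203.6]
86 318.0 15 [600.4  30.9 186.5]
94 317.5 14 [599.6  25.3 172.1]
102 317.5 14 [599.1  18.6 160.6]
110 318.0 13 [599.   11.2 152.2]
118 317.5 12 [597.9   3.2 144.6]
126 317.5 12 [597.3  -5.3 138.4]
134 317.5 12 [596.6 -14.2 133.5]
142 317.5 12 [596.  -23.4 130.6]
150 317.5 12 [595.3 -32.8 127.5]
158 317.5 12 [594.6 -42.4 126.1]
166 317.5 12 [593.9 -52.1 125.6]
174 317.0 11 [592.6 -61.9 125.2]
182 317.0 11 [591.8 -71.7 126.8]
190 317.0 11 [591.1 -81.7 125.6]
198 317.0 11 [590.4 -92.2 125.8]
206 317.0 11 [ 589.6 -102.4  125.2]
214 317.0 11 [ 588.8 -113.   125.7]
222 317.0 11 [ 588.1 -123.4  126.1]
230 317.0 23 [ 587.3 -136.1  120.8]
238 317.0 23 [ 586.8 -142.7  132.3]
246 316.5 32 [ 585.3 -154.3  130.6]
254 321.5853658536585 41 [ 590.3 -162.6  137.7]
262 323.5 48 [ 592.8 -171.9  141.2]
270 316.5 34 [ 583.2 -182.3  141.8]
278 316.5 32 [ 582.3 -194.   141.8]
```

View pics/c2.png

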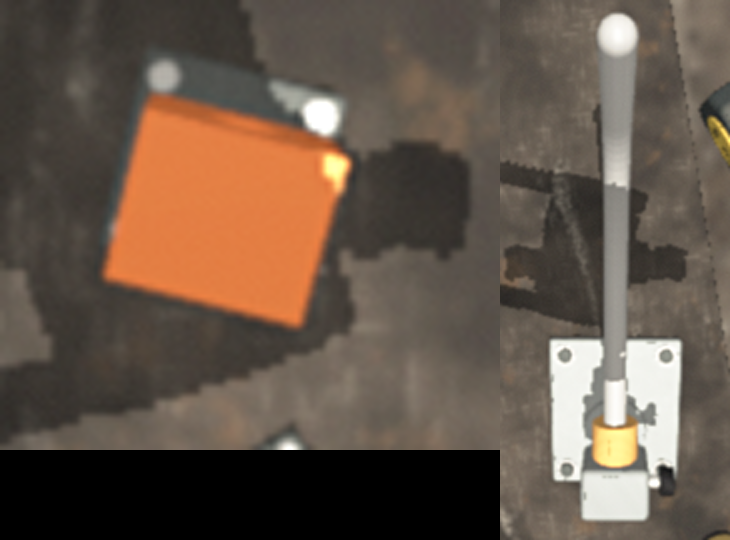

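The carrier sits at (481.2, 291.2) with yaw −14.5°. The 40 mm side runs along the image's lower-right slant, and the bore shows in the upper sliver face. The rod tip centre is at about (319,38) and the rod yaw is about −4.5°. Next: refine the boom pose, check the joint plan, then grasp and lift.

Run:
```python
from workcell import r
import pickle
from h import *
D=pickle.load(open('d1.pkl','rb'));c=D['rod'];W=cloud(c)
L=[]
for v in range(150,226,4):
    z=W[v,290:350,2];ok=np.where((z>105)&(z<140))[0]; L.append(plane(c,290+ok.mean(),v,127)[:2])
L=np.array(L);k,x0=np.polyfit(L[:,1],L[:,0],1)
tip=plane(c,318.6,38,249.4)
print('slope deg',np.degrees(np.arctan(k)),'tip',tip,'line x at tip',k*tip[1]+x0)
# yaw from level line start to tip
p=np.array([k*-110+x0,-110]);d=tip[:2]-p;yaw=-np.arctan2(d[0],d[1]);print('yaw',np.degrees(yaw))
B=Rot.from_euler('z',yaw).as_matrix();b=tip-B@np.array([0,228.7,249.4]);print('boom',b)
np.savez('boom.npz',B=B,b=b)
open('h.py','a').write('''
try: _b=np.load('boom.npz');B=_b['B'];b=_b['b']
except Exception: pass
AL=np.radians(8)
def pose(s,off=(0,0,0),al=AL,da=0.):
    """world TCP pose with bore at arc length s, off = boom-frame correction"""
    p,a=rodpt(s);C=Rot.from_euler('x',a+al+da).as_matrix()
    T=C@np.diag([1,-1,-1.])@Rot.from_euler('z',-90,degrees=True).as_matrix()
    return (b+B@(p+np.array(off)+T[:,2]*5)).tolist(),quat(B@T).tolist()
''')
import importlib,h;importlib.reload(h);from h import *
for s in [STIP+60,STIP+20,STIP,STIP-40,STIP-72,160,120,88,50,17]:
    q=r.inverse_kinematics(*pose(s));print(round(s),None if q is None else np.round(q,2))
C0=Rot.from_euler('z',-14.5,degrees=True).as_matrix()
T=C0@Rot.from_euler('x',AL).as_matrix()@np.diag([1,-1,-1.])@Rot.from_euler('z',-90,degrees=True).as_matrix()
g=np.array([481.2,291.2,55])+T[:,2]*5;Q=quat(T).tolist()
r.grip(0.8)
r.reach((g-T[:,2]*70).tolist(),Q); r.move_l(g.tolist(),Q,90)
r.grip(0.0,40); s=r.get_state();print(s['grip_width'],s['gripper_force'],s['contact_force'])
up=g+[0,0,150]; r.move_l(up.tolist(),Q,150); s=r.get_state();print(s['t'],s['grip_width'],s['gripper_force'],s['contact_force'],s['q'])
c=r.capture('wrist');cv2.imwrite('pics/g.png',c['img'][:,:,::-1])
```

```text
slope deg 4.581131394492198 tip [602.5698934  54.0510676 249.4      ] line x at tip 602.1111328369506
yaw -4.740298188202719
boom [ 583.67024905 -173.86666634    0.        ]
338 [-0.43  0.28  1.85  1.28  1.79 -0.62]
298 [-0.44  0.34  1.86  1.25  1.78 -0.69]
278 [-0.45  0.37  1.86  1.24  1.78 -0.72]
238 [-0.47  0.44  1.86  1.22  1.77 -0.79]
206 [-0.48  0.49  1.85  1.2   1.76 -0.84]
160 [-0.45  0.37  1.86  0.86  1.43 -0.74]
120 [-0.38  0.29  1.87  0.51  1.19 -0.54]
88 [-0.31  0.26  1.87  0.16  1.05 -0.3 ]
50 [-0.37  0.27  1.86  0.15  1.06 -0.36]
17 [-0.42  0.28  1.85  0.15  1.07 -0.41]
0.4601244667902473 42.20408320426941 [-0.27380724 -0.23846528  2.43938693]
7.8917 0.46218540855261714 41.51770770549774 [ 0.17203875 -0.64390643 -3.13299514] [0.31470622 0.03506206 1.95444111 0.13307805 1.08343762 0.50959942]
```

View pics/g.png

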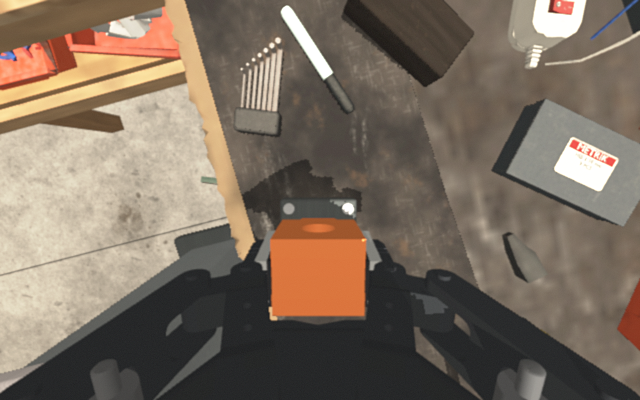

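The carrier is gripped square. Its top face spans about (272–365, 238–317), with the bore mouth at (318,228). Next I'll measure it in the tool frame and go to the pre-insert pose.

Run:
```python
from workcell import r
from h import *
c=r.capture('wrist');s=r.get_state();R=mat(s['ee_rot']);W=cloud(c)
P=(W[245:312,278:360].reshape(-1,3)-s['ee_pos'])@R
n=np.nanmedian(P,0);A=np.c_[P[:,0],P[:,1],np.ones(len(P))];ok=np.isfinite(P[:,2])
co=np.linalg.lstsq(A[ok],P[ok,2],rcond=None)[0];print('med',n,'slope deg',np.degrees(np.arctan(co[:2])))
f=lambda u,v:(lambda d:R.T@(-c['R'].T@c['t']-s['ee_pos'])+d*(R.T@c['R'].T@np.array([(u-c['K'][0,2])/c['K'][0,0],(v-c['K'][1,2])/c['K'][1,1],1])))
cen=[]
for u,v in((272,238),(365,238),(365,317),(272,317)):
    k=f(u,v);p0=k(0);d=k(1)-p0;t=(co[2]+co[0]*p0[0]+co[1]*p0[1]-p0[2])/(d[2]-co[0]*d[0]-co[1]*d[1]);cen.append(k(t));print(k(t).round(1))
print('top centre',np.mean(cen,0))
# expected top centre in tool
T=Rot.from_euler('x',AL).as_matrix()@np.diag([1,-1,-1.])@Rot.from_euler('z',-90,degrees=True).as_matrix()
print('expected',T.T@np.array([0,0,20.])+[0,0,-5])
Tw=B@T
w1=b+B@np.array([0,260,370.]); r.reach(w1.tolist(),quat(Tw).tolist())
r.reach(*pose(STIP+45)); r.sleep(.3); s=r.get_state();print(s['t'],s['contact_force'],s['wrist_torque'],s['grip_width'])
x=r.capture('scene');y=r.capture('wrist')
cv2.imwrite('pics/p.png',np.vstack([cv2.resize(x['img'][120:300,220:460],(640,480),interpolation=cv2.INTER_CUBIC)])[:,:,::-1])
```

```text
med [  2.19671165  -1.0260933  -23.90074663] slope deg [ 7.86758355 -0.06400314]
[ 19.4 -20.2 -21.5]
[ 19.5  18.5 -21.5]
[-15.3  19.3 -26.3]
[-15.4 -20.9 -26.3]
top centre [  2.02538096  -0.82927458 -23.91196799]
expected [ 2.78346202e+00 -6.18052724e-16 -2.48053614e+01]
10.475 [-0.22573108  0.40643183 -4.21230742] [-1.10061379  0.1252378  -0.00331252] 0.45956501155225443
```

View pics/p.png

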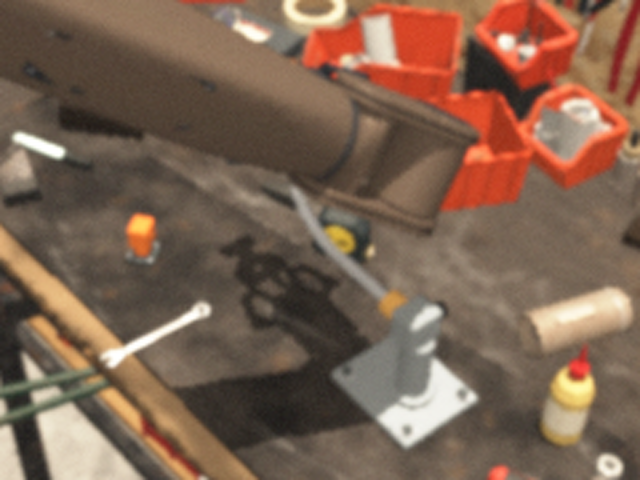

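The scene camera is occluded by the arm, but the boom is untouched. The gripped carrier measures −0.8 mm off in the closing direction, where gripping centres it, so the wrist camera has that bias and I'll correct the boom x by +0.8. Now I'll thread with force feedback.

```bash
cat > slide.py <<'E'
from workcell import r
from h import *
import json
def go(s0,s1,off,F0,step=4.,v=30,gain=.06,fmax=15,da=0.,db=0.):
    """ease the bore from arc length s0 to s1, yielding to side forces; returns (s,off)"""
    off=np.array(off,float);n=max(1,int(np.ceil(abs(s1-s0)/step)));log=[]
    for s in np.linspace(s0,s1,n+1)[1:]:
        r.move_l(*pose(s,off,da=da),v)
        st=r.get_state();F=B.T@(np.array(st['contact_force'])-F0)
        a=rodpt(s)[1];t=np.array([0,np.cos(a),np.sin(a)]);nn=np.array([0,-np.sin(a),np.cos(a)])
        Ft,Fn,Fx=F@t,F@nn,F[0]
        log.append(f"{s:.0f}:t{Ft:.1f} n{Fn:.1f} x{Fx:.1f} off{off.round(1).tolist()} T{np.round(B.T@np.array(st['wrist_torque']),2).tolist()}")
        if max(abs(Ft),abs(Fn),abs(Fx))>fmax: log.append('STOP');break
        off+=gain*(np.array([1,0,0])*Fx+nn*Fn)
    print('\n'.join(log));st=r.get_state();print('t',st['t'],'grip',st['grip_width'],st['gripper_force'])
    json.dump([float(s),off.tolist()],open('pos.json','w'))
    return s,off
E
python3 - <<'E'
from slide import *
r.move_l(*pose(STIP+30,(.8,.3,0)),60); r.sleep(.2)
F0=np.array(r.get_state()['contact_force']);np.save('F0.npy',F0);print(F0)
go(STIP+30,STIP-8,(.8,.3,0),F0)
E
```

```text
[ 0.34182505 -0.06931538 -2.99220965]
304:t-0.3 n-0.2 x0.4 off[0.8, 0.3, 0.0] T[-1.04, 0.01, 0.0]
300:t-0.1 n-0.7 x0.4 off[0.8, 0.3, -0.0] T[-1.08, 0.01, 0.04]
296:t-0.5 n-0.2 x-0.7 off[0.9, 0.4, -0.0] T[-1.12, -0.02, 0.05]
293:t-1.0 n0.4 x0.4 off[0.8, 0.4, -0.0] T[-1.12, 0.01, 0.02]
289:t0.1 n-0.2 x-0.0 off[0.8, 0.3, -0.0] T[-1.07, 0.05, -0.02]
285:t-0.3 n0.3 x-0.8 off[0.8, 0.3, -0.0] T[-1.08, 0.02, -0.04]
281:t0.1 n0.3 x0.7 off[0.8, 0.3, -0.0] T[-1.16, -0.07, 0.02]
277:t-1.0 n-0.2 x0.5 off[0.8, 0.3, -0.0] T[-1.13, 0.04, -0.01]
274:t-0.7 n-0.7 x-0.7 off[0.9, 0.3, -0.0] T[-1.06, 0.03, -0.02]
270:t-0.5 n0.5 x-0.7 off[0.8, 0.4, -0.0] T[-1.16, 0.02, -0.05]
t 13.925 grip 0.46495295737450776 41.89248025417328
```

There's almost no force with 25 mm inserted. I'll ease on a little and check that the tip comes out of the upper mouth.

Run:
```python
from slide import *
F0=np.load('F0.npy');s,off=json.load(open('pos.json'))
go(s,STIP-36,off,F0)
c=r.capture('wrist');cv2.imwrite('pics/i.png',c['img'][100:340,180:460,::-1])
```

```text
266:t0.2 n-0.1 x-0.3 off[0.8, 0.3, -0.0] T[-1.11, -0.01, -0.02]
262:t0.1 n0.2 x-0.0 off[0.8, 0.3, -0.0] T[-1.08, 0.01, -0.02]
258:t-0.2 n-0.7 x0.3 off[0.8, 0.3, -0.0] T[-1.13, 0.01, -0.06]
254:t-0.5 n0.3 x-0.4 off[0.8, 0.4, -0.0] T[-1.09, 0.01, -0.01]
250:t-0.5 n-0.3 x-0.3 off[0.8, 0.4, -0.0] T[-1.1, -0.0, -0.01]
246:t-0.9 n0.2 x-1.1 off[0.7, 0.4, -0.0] T[-1.13, -0.02, -0.01]
242:t-0.5 n-0.4 x-1.0 off[0.7, 0.4, -0.0] T[-1.11, 0.01, -0.01]
t 15.9083 grip 0.46616279744442723 41.89459204673767
```

View pics/i.png

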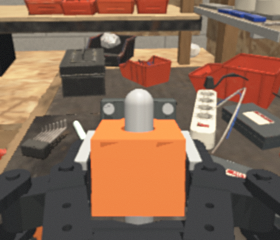

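Threaded: the rod's rounded end shows centred above the head at (139,105). I'll account for the rod's curvature within the bore (chord direction and mid offset) and carry on round the bend.

```bash
cat >> h.py <<'E'
def pose(s,off=(0,0,0),al=AL,da=0.):
    m,_=rodpt(s);u,_=rodpt(s+15);l,_=rodpt(s-15);d=u-l
    p=.5*m+.25*(u+l);a=np.arctan2(d[2],d[1]);C=Rot.from_euler('x',a+al+da).as_matrix()
    T=C@np.diag([1,-1,-1.])@Rot.from_euler('z',-90,degrees=True).as_matrix()
    return (b+B@(p+np.array(off)+T[:,2]*5)).tolist(),quat(B@T).tolist()
E
python3 - <<'E'
from slide import *
F0=np.load('F0.npy');s,off=json.load(open('pos.json'))
s,off=go(s,160,off,F0,fmax=10)
E
```

```text
238:t0.4 n0.0 x-0.4 off[0.6, 0.4, -0.0] T[-1.1, -0.04, 0.03]
234:t0.2 n-0.2 x-1.6 off[0.6, 0.4, -0.0] T[-1.14, 0.02, -0.02]
230:t0.1 n-0.2 x-0.1 off[0.5, 0.4, -0.0] T[-1.09, 0.03, 0.01]
226:t-0.4 n-0.2 x0.3 off[0.5, 0.4, -0.0] T[-1.11, -0.01, -0.05]
222:t-0.3 n0.7 x-0.2 off[0.5, 0.4, -0.0] T[-1.12, -0.02, -0.03]
218:t-1.1 n0.3 x-0.7 off[0.5, 0.4, -0.0] T[-1.15, -0.03, 0.0]
215:t-0.2 n0.2 x-0.6 off[0.4, 0.4, -0.0] T[-1.14, 0.04, -0.03]
211:t-1.0 n1.1 x-0.2 off[0.4, 0.3, -0.0] T[-1.2, -0.02, -0.1]
207:t-1.2 n2.1 x1.0 off[0.4, 0.3, 0.0] T[-1.16, -0.06, -0.11]
203:t-1.7 n2.2 x-0.1 off[0.4, 0.2, 0.0] T[-1.19, 0.0, -0.18]
199:t-1.0 n2.8 x0.5 off[0.4, 0.0, 0.1] T[-1.16, -0.08, -0.15]
195:t-0.6 n2.9 x1.0 off[0.5, -0.1, 0.1] T[-1.08, -0.04, -0.19]
191:t-0.7 n2.6 x0.2 off[0.5, -0.3, 0.2] T[-1.06, -0.05, -0.13]
187:t-0.2 n2.8 x0.9 off[0.5, -0.4, 0.3] T[-0.93, -0.09, -0.14]
183:t0.5 n2.3 x0.1 off[0.6, -0.6, 0.3] T[-0.96, -0.11, -0.15]
179:t-0.4 n1.4 x1.1 off[0.6, -0.7, 0.4] T[-0.96, -0.07, -0.08]
176:t0.1 n0.3 x-0.4 off[0.7, -0.8, 0.4] T[-0.95, 0.02, -0.05]
172:t0.1 n0.8 x0.0 off[0.6, -0.8, 0.5] T[-0.88, 0.02, -0.04]
168:t-1.3 n-0.6 x-0.3 off[0.7, -0.8, 0.5] T[-0.89, 0.01, 0.04]
164:t-1.2 n-0.2 x-0.4 off[0.6, -0.8, 0.5] T[-0.92, -0.01, -0.01]
160:t-0.0 n-0.2 x0.5 off[0.6, -0.8, 0.5] T[-0.88, 0.0, -0.03]
t 21.9083 grip 0.46074611476965577 41.77569329738617
```

Very gentle so far. I'll continue round the bend and along the level leg, stopping short of the collar.

Run:
```python
from slide import *
F0=np.load('F0.npy');s,off=json.load(open('pos.json'))
s,off=go(s,76,off,F0,fmax=12)
if s<77: s,off=go(s,26,off,F0,fmax=12,step=5,v=40)
```

```text
156:t0.3 n-0.5 x-0.5 off[0.6, -0.8, 0.5] T[-0.84, 0.02, 0.03]
152:t0.2 n-0.5 x0.2 off[0.6, -0.8, 0.4] T[-0.82, 0.01, -0.03]
148:t-0.0 n-0.5 x0.2 off[0.6, -0.7, 0.4] T[-0.75, -0.05, -0.08]
144:t-0.7 n0.2 x-0.5 off[0.6, -0.7, 0.4] T[-0.67, -0.11, 0.0]
140:t0.6 n0.7 x0.4 off[0.6, -0.7, 0.4] T[-0.66, -0.08, -0.09]
136:t0.4 n0.8 x-0.5 off[0.6, -0.8, 0.4] T[-0.61, -0.12, 0.07]
132:t0.1 n0.7 x0.3 off[0.6, -0.8, 0.5] T[-0.62, -0.03, 0.05]
128:t0.2 n-0.4 x-0.0 off[0.6, -0.8, 0.5] T[-0.49, -0.06, 0.01]
124:t0.8 n0.7 x-0.2 off[0.6, -0.8, 0.5] T[-0.5, -0.06, -0.03]
120:t-0.1 n-0.1 x-0.2 off[0.6, -0.8, 0.5] T[-0.48, -0.04, -0.06]
116:t-0.5 n1.2 x-1.1 off[0.6, -0.8, 0.5] T[-0.44, 0.01, -0.02]
112:t1.3 n0.3 x0.2 off[0.5, -0.8, 0.6] T[-0.38, -0.05, 0.02]
108:t0.3 n1.1 x-0.5 off[0.5, -0.8, 0.6] T[-0.33, -0.07, -0.01]
104:t0.1 n0.7 x-0.3 off[0.5, -0.8, 0.7] T[-0.29, -0.05, -0.05]
100:t0.0 n0.1 x-0.8 off[0.5, -0.9, 0.7] T[-0.28, -0.07, -0.05]
96:t0.4 n0.3 x-0.5 off[0.4, -0.9, 0.7] T[-0.18, -0.06, 0.02]
92:t0.0 n-0.2 x-0.7 off[0.4, -0.9, 0.7] T[-0.2, 0.0, -0.03]
88:t0.6 n-0.2 x-0.9 off[0.4, -0.9, 0.7] T
[... 228 characters left out ...]
1656101203 41.568002700805664
71:t-0.0 n-0.3 x0.4 off[0.2, -0.9, 0.6] T[-0.17, 0.01, -0.04]
66:t-0.9 n-0.1 x-1.1 off[0.3, -0.9, 0.6] T[-0.15, -0.03, -0.0]
61:t0.5 n-0.1 x0.1 off[0.2, -0.9, 0.6] T[-0.15, 0.0, -0.07]
56:t0.8 n-0.7 x0.3 off[0.2, -0.9, 0.6] T[-0.15, 0.01, 0.02]
51:t-1.1 n0.3 x-0.6 off[0.2, -0.9, 0.6] T[-0.14, 0.04, 0.01]
46:t-0.6 n0.2 x0.9 off[0.2, -0.9, 0.6] T[-0.13, -0.04, -0.01]
41:t0.5 n-0.3 x-0.3 off[0.2, -0.9, 0.6] T[-0.11, 0.06, -0.01]
36:t0.4 n-0.6 x-0.6 off[0.2, -0.9, 0.6] T[-0.15, -0.04, -0.04]
31:t-0.6 n-1.1 x-0.4 off[0.2, -0.9, 0.5] T[-0.19, -0.05, -0.02]
26:t-1.0 n0.1 x-0.9 off[0.2, -0.9, 0.5] T[-0.18, -0.09, -0.06]
t 30.75 grip 0.4620858351438525 41.616591811180115
```

Run:
```python
from slide import *
F0=np.load('F0.npy');s,off=json.load(open('pos.json'));off=np.array(off)
def F():
    return B.T@(np.mean([(r.sleep(.02),r.get_state()['contact_force'])[1] for _ in range(4)],0)-F0)
for i in range(8):            # let the bore rest on the rod
    if F()[2]>2: break
    off[2]-=.4; r.move_l(*pose(s,off),15)
print('rest',off,F())
while s>12:
    f=F()
    if f[1]>6: break
    s-=.7; r.move_l(*pose(s,off),12)
st=r.get_state();print('seat s',s,F(),st['t'])
r.sleep(.2);print(F());json.dump([s,off.tolist()],open('pos.json','w'))
c=r.capture('wrist');cv2.imwrite('pics/s.png',c['img'][150:400,200:440,::-1])
```

```text
rest [ 0.10142409 -0.851565   -0.73733835] [2.05496248 0.11326308 2.70629157]
seat s 16.20000000000001 [3.61558886 6.47387875 4.63097254] 36.3333
[4.10683506 6.3612316  4.50380434]
```

View pics/s.png

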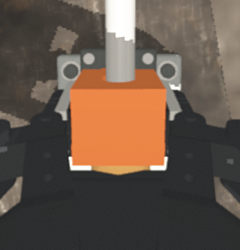

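The head is seated, with the brass collar directly behind its rear edge at (118,170) and a 6 N push. I'll relieve the side load, release, retract and check.

Run:
```python
from slide import *
F0=np.load('F0.npy');s,off=json.load(open('pos.json'));off=np.array(off)
off[0]+=.5; r.move_l(*pose(s,off),10)
print(B.T@(np.array(r.get_state()['contact_force'])-F0))
r.grip(0.75); r.sleep(.2)
p,q=pose(s,off);T=mat(q);p=np.array(p)
r.move_l((p-T[:,2]*170).tolist(),q,80)
r.sleep(.2);c=r.capture('wrist');d=r.capture('scene');t=r.capture('top')
W=cloud(c)
st=r.get_state();print(st['t'],st['contact_force'])
import pickle;pickle.dump([c,d,t],open('d2.pkl','wb'))
a=cv2.resize(c['img'][100:300,220:420],(400,400),interpolation=cv2.INTER_CUBIC)
e=cv2.resize(d['img'][190:290,310:410],(400,400),interpolation=cv2.INTER_CUBIC)
cv2.imwrite('pics/f.png',np.hstack([a,e])[:,:,::-1])
```

```text
[3.09562502 5.69842568 6.26160947]
40.15 [-0.34181636  0.0033839  -0.46868341]
```

View pics/f.png

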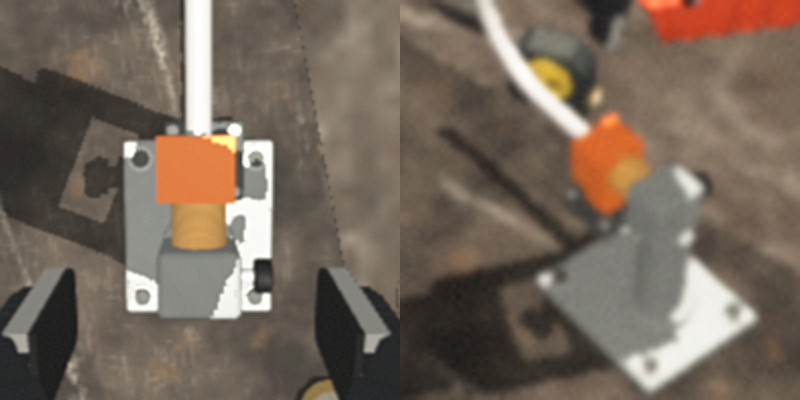

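The carrier hangs shoe down. Its head meets the brass collar with no visible gap, at (200,203) in the wrist crop and (615,180) in the scene crop. The gripper is clear of everything, so I'm handing the job in.

```bash
python3 -c "
from workcell import r
print(r.finish_job())"
```

```text
the job is handed in; nothing more can be done
None
```

The larger orange carrier is threaded on the rod and sits against the brass collar, hanging shoe down and released. It took about 40 s; side forces stayed under 3 N along the rod and about 6 N at the collar. I saw no gap there in the final views, and no move went near the loose items, though I did not re-measure their positions.

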